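Refit the clutch pin of a big fishing reel by feel

ROBOT

A 7-joint arm with a two-finger parallel gripper is mounted at the origin on the work surface. World frame = base frame: x ahead of the robot, y to its left, z up, the work surface at z = 0. Lengths are in m, angles in rad, forces in N, time in s.
With the tool pointing down it reaches from about 0.425 to 0.925 m from the base axis. Payload 6.8 kg.
Tool frame: the origin (TCP) lies midway between the tips of the shut fingers; the grasp point (between the pads) lies 19 mm behind it; z points along the fingers, y is the direction in which the jaws open and shut (so a half turn about z gives the same grasp; the last joint's range is limited). The gripper opens to 85 mm and grips with 20 to 120 N. Pads are 22 mm wide; open, the fingers measure 114 mm over their backs; the gripper's body (76 mm by 85 mm) begins 54 mm behind the grasp point. The pads swing forward as they close: fully open they stand 13 mm farther back than shut.
Start: joints at [1.108, 0.477, 0.022, 1.555, -0.011, 1.109, -0.083], TCP at [0.235, -0.633, 0.231] pointing down, gripper open.
Joint ranges: [-2.96, 2.96], [-0.34, 2.1], [-1.41, 1.46], [0.24, 2.44], [-1.37, 4.51], [0.17, 1.92], [-2.96, 2.96]. Speed limits (rad/s): [2.39, 2.39, 3.14, 3.14, 3.14, 3.14, 3.14].

INTERFACE

Orientations are given as a unit quaternion [w, x, y, z].
In Python, from station import readout, eyes, ticket gives the robot as it stands. The module is installed in compiled form; this text tells all that it offers.
- The arm moves only by the shell command python3 -m crank 'ROWS' [FORCE]. ROWS is JSON, a list of rows, each an object of numbers: "jaw": the opening in per cent of the stroke, from 0 (shut) to 100 (fully open); "x", "y", "z": the shift along the tool's x, y, z in mm; "ax", "ay", "az": the turn, a rotation vector about the tool's x, y, z in degrees. In form: [{"jaw": .., "x": .., "y": .., "z": .., "ax": .., "ay": .., "az": ..}, ...]. A call has 1 to 12 rows; each row shifts and turns the commanded pose from where the row before left it, along the tool's axes as they then stand; what a row does not reach is not made up. A row lasts 1/8 s, in which the tool goes at most 62.5 mm and 10.7 degrees, less where a joint would pass 70% of its speed; a pose out of reach is approached as far as the arm can. A call with a gripper value outside its range is refused whole. The fingers move at their own pace and stop on an object; FORCE is the grip in N (left out, the last holds). Time passes only in rows, so rows that do not move let the fingers close. It gives the time, the measured TCP pose, the force and the opening at its end, in the units of the state.
- readout.get_obs(): the state, without advancing time (a new reading comes with each control period).
- eyes.read_camera(name): name is "side" or "top" or "wrist"; returns (picture, depth): 420x560x3 uint8, red, green, blue; 420x560 float32, m along the optical axis (not along the pixel's ray), 0 where there is no reading.
- eyes.calibration(name): a dict with "fx", "fy", "cx", "cy" (pixels), "R" (3x3) and "t" (3): a world point X has camera coordinates R X + t. Camera axes: x right, y down, z forward; pixel columns grow to the right and rows downward; lengths in m; the calibration is good to about 2 mm. A picture is of the moment at which its call begins: read the wrist's pose just before it. calibration takes no time and is no camera call; for the wrist camera it gives the pose at the moment of the call.
- ticket.hand_in(): hands the job in, once; it reports no verdict.
The state is a dict: "t": time; "q": joint angles; "joint_vel": joint speeds; "joint_torque": joint torques, N m; "eef_pos": TCP position; "tool_rot": TCP orientation; "contact_force": force on the tool from outside, world axes, zero at the start; "torque": the same for the moment, N m; "gripper_width": opening from 0.0 (shut) to 1.0 (fully open).
Only numpy, scipy, OpenCV 4.12 (cv2) and the standard library are available. Lean on these libraries where they do the work, as an engineer would, in place of code of your own. Each camera call takes 0.05 s, during which the arm holds its last target. There are 200 camera calls.

TASK

Take the tall square-gripped steel pin out of the wooden parts block, put it through the slot in the reel's side plate and feel gently with its tip, never forcing it, for the hole hidden in the spring-backed yoke plate underneath. When the tip drops in, stop and push the pin fully home right there until its collar sits on the side plate (a half-entered pin must not drag the yoke along); only then slide pin and yoke along to the slot's end next to the round brass bearing cap and let go, the pin standing upright. Leave the other parts where they lie.

Things in the scene. Friction and masses are not known exactly. Their poses are not given: they have to be found in the camera images.
- pin_grip (a point): Bare steel pin, 75 mm long, standing upright in one of the block's two holes. From the tip up: round shank 9 mm thick, 30 mm long; collar 20 mm across, 5 mm thick; square grip 14 x 14 mm, 40 mm tall. This point: on its axis in the grip, 59 mm above the tip, 24 mm above the collar's top, 16 mm below the pin's top. z up along the pin, x and y square to the grip's flats.
- pin_shoulder (a point): The same pin: point on its axis at the underside of the collar, 30 mm above the tip. Fully home, it is level with the face of the slotted pad; standing on the yoke beside the hole, it is 16 mm above that face (8 mm with the springs fully pressed).
- slot_mid (a point): Centre of the slot, level with the top face of the raised square aluminium pad (68 x 68 mm, 6 mm thick) on the reel, 53 mm above the table. x along the slot towards slot_end, y across, z up. The slot is 49 mm long and 13 mm wide: the pin's axis can travel 20 mm to each side. A thin split rubber dust lip closes it to the eye and gives way freely.
- slot_end (a point): Place of the pin's axis at the slot's end next to the brass bearing cap (26 mm across, 2 mm above the pad's face, its centre 50 mm from slot_mid): 20 mm from slot_mid along its +x, level with the pad's face. The yoke slides along the slot when pushed with over about 7 N and stays there; a gently pressed tip does not drag it.
- slot_start (a point): Place of the pin's axis at the other end of the slot, level with the pad's face, 20 mm from slot_mid along -x. The yoke's hole is 11.5 mm along the slot and 15.5 mm across, with 1 mm chamfers, right through; its centre starts anywhere from 1 mm to 25 mm from this point towards slot_end, different every time.
- block: Fixed wooden parts block 50 x 120 x 32 mm, origin at the centre of its underside, long side along its y. Two through holes 12 mm wide, 35 mm to either side of the centre along y; one holds the pin, the other a shorter pin. The pins' collars sit on its top, 32 mm above the table.
- other_pin: Bystander: the shorter pin in the other hole, with a round head 16 mm in diameter and 15 mm tall (same shank and a collar of 18 mm). Origin at its tip.
- bearing: Bystander: small steel ball bearing, 28 mm in diameter, 9 mm high, lying on the sheet; origin at the centre of its underside.
- gear: Bystander: flat brass gear disc, 72 mm in diameter, 7 mm high; origin at the centre of its underside.
- handle_knob: Bystander: black handle knob standing on its foot, 42 mm in diameter, 60 mm tall; origin at the centre of its underside.
- spool: Bystander: black spool wound with turquoise line, 68 mm in diameter, 80 mm tall with its shaft; origin at the centre of its underside.
- crank: Bystander: flat black crank arm 136 mm long with a steel post 51 mm tall at one end; origin at the middle of its underside.
- star: Bystander: black five-armed star wheel, 92 mm across, 8 mm high; origin at the centre of its underside.
- yoke_slide (a joint): How far the yoke plate has been pushed along the slot from where it started (m, positive towards slot_end); 0 at the start wherever its hole is.
- pin: The same pin (about 80 g); origin at the centre of its tip, z up along the pin. The lowest 2.5 mm of the shank taper to 5 mm.
- reel: The reel: a round black gear case 150 mm across, fixed to the table between two low clamp blocks; origin at its underside, 53 mm below slot_mid, same axes. Under the slot, top face 14 mm below the pad's, lies a steel yoke plate 8 mm thick that always covers the whole slot. Springs press it up: it yields from about 2.5 N, 0.5 N per mm more, solid after 8 mm. 15 mm free below it.
Not all that is in view belongs to the job. Leave any pink look-alike of the reel alone.

How it is judged:
By the outcome, as a careful person would: the job done as asked, in the order asked, and still so for the second after the job is handed in, with the robot touching nothing.
It also fails if it takes over 64 s, if anything falls off the work surface, if the arm or the gripper's body presses on something with over 40 N, if the wrist force passes 120 N, or if a joint passes its speed limit or range.

## Working session

There is one attempt and no reset: what is moved stays moved. The work goes in short steps, Python scripts to look and compute and a shell command to move; the robot and the scene stay as the last step left them, time stands still between calls to the robot, and variables do not carry over. Pictures are saved under pics/ and viewed, about 8 in all and at most 12, crops included, and the job is handed in when it is done.

```bash
mkdir -p pics
cat > h.py <<'E'
import numpy as np, cv2
from station import readout, eyes, ticket
def cap(n):
    c=eyes.calibration(n); p,d=eyes.read_camera(n); np.savez(f'{n}.npz',p=p,d=d,**{k:np.array(v) for k,v in c.items()})
    cv2.imwrite(f'pics/{n}_{readout.get_obs()["t"]:.2f}.png',p[:,:,::-1]); return p,d,c
def load(n):
    z=np.load(f'{n}.npz'); return z['p'],z['d'],z
def ray(c,u,v,z):
    R=np.array(c['R']);t=np.array(c['t']); o=-R.T@t
    d=R.T@np.array([(u-float(c['cx']))/float(c['fx']),(v-float(c['cy']))/float(c['fy']),1]); return o+d*(z-o[2])/d[2]
def proj(c,X):
    x=np.array(c['R'])@np.array(X)+np.array(c['t']); return x[0]/x[2]*c['fx']+c['cx'], x[1]/x[2]*c['fy']+c['cy']
def world(c,d):
    v,u=np.indices(d.shape); P=np.stack([(u-c['cx'])/c['fx']*d,(v-c['cy'])/c['fy']*d,d],-1)
    return (P-np.array(c['t']))@np.array(c['R'])
E
python3 - <<'E'
from h import *
print(readout.get_obs())
for n in('top','side'): cap(n)
a=[load(n)[0] for n in('top','side')]
cv2.imwrite('pics/a.png',cv2.resize(a[0],(784,588))[:,:,::-1]);cv2.imwrite('pics/b.png',cv2.resize(a[1],(784,588))[:,:,::-1])
E
```

```text
{'t': 0.0, 'q': array([ 1.10790576,  0.47778573,  0.02236406,  1.55643321, -0.01150004,
        1.10930469, -0.08312822]), 'joint_vel': array([-1.63045390e-03,  6.98589395e-05, -2.95399195e-04,  1.17410500e-03,
       -1.95242050e-03, -5.00891861e-05, -3.64572119e-04]), 'joint_torque': array([-4.34534559e-04, -5.96453190e+01,  1.60747111e+00, -2.81195927e+01,
        1.24726858e-02,  9.38207289e-03, -1.42107348e-05]), 'eef_pos': array([ 0.23426094, -0.63242381,  0.23034353]), 'tool_rot': array([-8.71471554e-04,  9.84308752e-01,  1.76452452e-01, -2.29671747e-04]), 'contact_force': array([ 0.54203271,  0.09630102, -0.47139609]), 'torque': array([ 0.02701939, -0.02319909,  0.0023589 ]), 'gripper_width': 0.9983198086694814}
```

View pics/a.png

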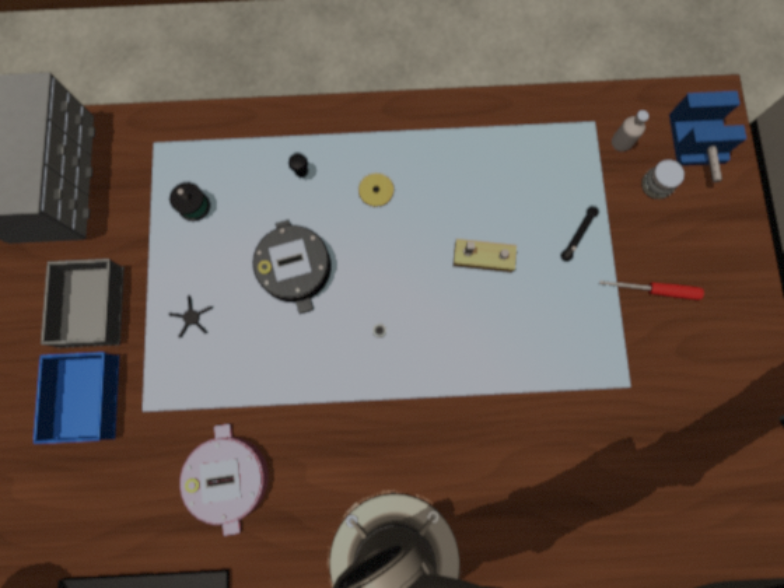

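View pics/b.png

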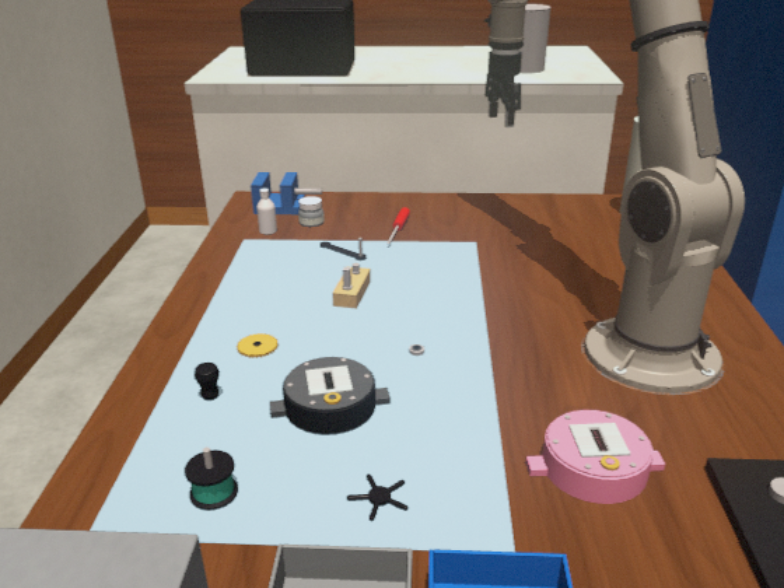

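The top view (784-wide) shows the reel's pad at (290,260) with the brass cap at (265,267). The block is at (485,255), with the taller pin at about (470,247) and the short one at (504,254). The pink look-alike at (220,480) stays untouched.

Run:
```python
from h import *
p,d,c=load('top'); W=world(c,d)
f=1/1.4
for n,(u,v) in dict(tall=(470,246),short=(504,253),pad=(290,260)).items():
    u,v=int(u*f),int(v*f); print(n,ray(c,u,v,.075), 'depthpts',W[v,u])
# high points around block
reg=np.zeros(d.shape,bool); reg[160:200,318:375]=1
for lo,hi in((.055,.1),(.036,.055),(.025,.036)):
    m=reg&(W[...,2]>lo)&(W[...,2]<hi); print(lo,m.sum(),W[m].mean(0) if m.any() else 0, np.median(W[m][:,2]) if m.any() else 0)
m=reg&(W[...,2]>.025)&(W[...,2]<.036)
hsv=cv2.cvtColor(p,cv2.COLOR_RGB2HSV)
mb=(hsv[...,1]>90)&(hsv[...,0]<35)&(hsv[...,0]>10)&reg
r=cv2.minAreaRect(np.argwhere(mb)[:,::-1].astype(np.float32)); B=np.array([ray(c,*q,.03) for q in cv2.boxPoints(r)]); print('block',r,B.mean(0),B)
# pad: bright within reel
reg=np.zeros(d.shape,bool); reg[160:215,180:236]=1
k=((hsv[...,2]>140)&(hsv[...,1]<60)&reg).astype(np.uint8)
n,l,s,ce=cv2.connectedComponentsWithStats(k); i=[j for j in range(1,n) if 300<s[j,4]]
for j in i:
    q=cv2.boxPoints(cv2.minAreaRect(np.argwhere(l==j)[:,::-1].astype(np.float32))); Q=np.array([ray(c,*x,.053) for x in q]); print('pad',s[j],Q.mean(0)[:2],np.linalg.norm(np.diff(Q,axis=0),axis=1),Q[:,:2].tolist(), np.median(W[l==j][:,2]))
y=(hsv[...,1]>120)&(hsv[...,0]>15)&(hsv[...,0]<40)&reg; yc=np.argwhere(y).mean(0)[::-1]; print('cap',y.sum(),ray(c,*yc,.055))
```

```text
tall [ 0.56739828 -0.1732594   0.075     ] depthpts [ 0.5674581  -0.17328951  0.07480446]
short [ 0.55026697 -0.23838895  0.075     ] depthpts [ 0.55696806 -0.24341641  0.05183797]
pad [0.55684173 0.16747477 0.075     ] depthpts [0.56423172 0.1718671  0.05000652]
0.055 46 [ 0.56637517 -0.175696    0.07355515] 0.07679018245278213
0.036 96 [ 0.5571155  -0.21435204  0.04316779] 0.039207769999743576
0.025 655 [ 0.56093016 -0.21044166  0.03260614] 0.03288395272467935
block ((345.7945251464844, 182.45205688476562), (40.51301193237305, 17.168304443359375), 6.009005546569824) [ 0.55834489 -0.20826579  0.03      ] [[ 0.54280143 -0.14890049  0.03      ]
 [ 0.59162193 -0.15744341  0.03      ]
 [ 0.57374193 -0.26812137  0.03      ]
 [ 0.52521425 -0.25859789  0.03      ]]
pad [192 171  30  29 479] [0.56287331 0.17249415] [0.06722093 0.06697873 0.06640707] [[0.5871521305636784, 0.21353428497167884], [0.6033109214235122, 0.14828440547254254], [0.5383868141263055, 0.13182200078260248], [0.5226433763572307, 0.19633589489280323]] 0.053749578075491355
cap 15 [0.54926236 0.21820074 0.055     ]
```

```bash
cat >> h.py <<'E'
from scipy.spatial.transform import Rotation as Ro
def tool():
    o=readout.get_obs(); w,x,y,z=o['tool_rot']; return np.array(o['eef_pos']),Ro.from_quat([x,y,z,w]),o
def go(X,yaw):
    """shift in mm (tool axes now) and turn (deg, tool axes) to reach TCP X, pointing down, tool x at yaw deg"""
    p,R,o=tool(); T=Ro.from_euler('z',yaw,degrees=True)*Ro.from_euler('x',180,degrees=True)
    print('shift',np.round(R.inv().apply(np.array(X)-p)*1000,1),'turn',np.round((R.inv()*T).as_rotvec(degrees=True),2),'yaw now',np.degrees(np.arctan2(*R.as_matrix()[[1,0],0])).round(2),'tilt z',R.as_matrix()[:,2].round(4))
E
python3 - <<'E'
from h import *
p,R,o=tool(); c=eyes.calibration('wrist'); C=-np.array(c['R']).T@np.array(c['t'])
print('cam in tool mm',R.inv().apply(C-p)*1000,'axis',R.inv().apply(np.array(c['R'])[2]),c['fx'])
go([.564,-.174,.20],81)
E
```

```text
cam in tool mm [  83.5745369     0.53738698 -142.17025691] axis [-0.32507259 -0.00105094  0.94568848] 345.9140995844947
shift [ 468.5 -315.3   30.9] turn [-9.000e-02 -4.000e-02 -6.067e+01] yaw now 20.33 tilt z [-7.0e-04  1.5e-03 -1.0e+00]
```

```bash
python3 -m crank '[{"x":46.8,"y":-31.5,"z":3},{"x":46.8,"y":-31.5,"z":3},{"x":46.8,"y":-31.5,"z":3},{"x":46.8,"y":-31.5,"z":3},{"x":46.8,"y":-31.5,"z":3},{"x":46.8,"y":-31.5,"z":3},{"x":46.8,"y":-31.5,"z":3},{"x":46.8,"y":-31.5,"z":3},{"x":46.8,"y":-31.5,"z":3},{"x":46.8,"y":-31.5,"z":3}]' 60 && python3 -m crank '[{"az":-10.1},{"az":-10.1},{"az":-10.1},{"az":-10.1},{"az":-10.1},{"az":-10.1},{"jaw":60},{}]'
python3 - <<'E'
from h import *
go([.564,-.174,.20],81)
p,d,c=cap('wrist'); cv2.imwrite('pics/c.png',cv2.resize(p,(784,588))[:,:,::-1])
E
```

```text
shift [ 468.5 -315.3   30.9] turn [-9.000e-02 -4.000e-02 -6.067e+01] yaw now 20.33 tilt z [-7.0e-04  1.5e-03 -1.0e+00]schema error: expected keys jaw, x, y, z, ax, ay, az
```

View pics/c.png

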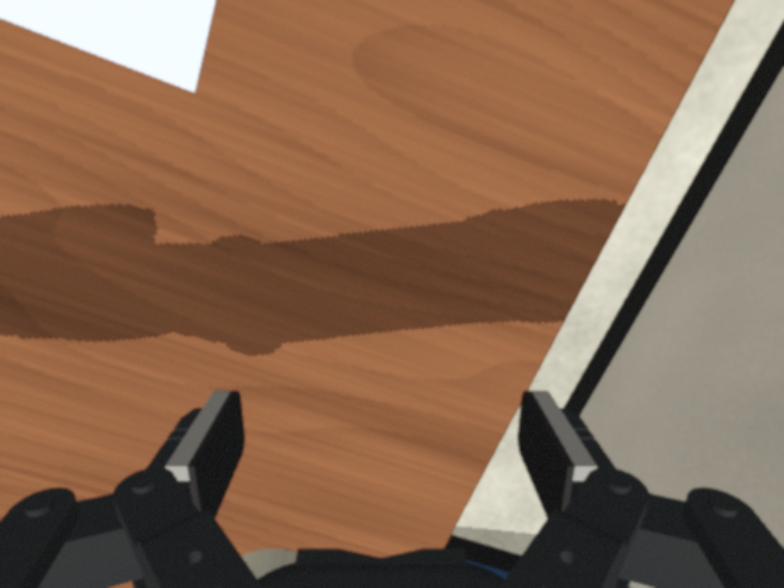

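This third picture is only bare table between the open fingers, because the move was refused: every key is required in each row. I'm retyping it with full rows.

```bash
python3 -m crank '[{"jaw":60,"x":46.8,"y":-31.5,"z":3,"ax":0,"ay":0,"az":0},{"jaw":60,"x":46.8,"y":-31.5,"z":3,"ax":0,"ay":0,"az":0},{"jaw":60,"x":46.8,"y":-31.5,"z":3,"ax":0,"ay":0,"az":0},{"jaw":60,"x":46.8,"y":-31.5,"z":3,"ax":0,"ay":0,"az":0},{"jaw":60,"x":46.8,"y":-31.5,"z":3,"ax":0,"ay":0,"az":0},{"jaw":60,"x":46.8,"y":-31.5,"z":3,"ax":0,"ay":0,"az":0},{"jaw":60,"x":46.8,"y":-31.5,"z":3,"ax":0,"ay":0,"az":0},{"jaw":60,"x":46.8,"y":-31.5,"z":3,"ax":0,"ay":0,"az":0},{"jaw":60,"x":46.8,"y":-31.5,"z":3,"ax":0,"ay":0,"az":0},{"jaw":60,"x":46.8,"y":-31.5,"z":3,"ax":0,"ay":0,"az":0}]' 60 && python3 -m crank '[{"jaw":60,"x":0,"y":0,"z":0,"ax":0,"ay":0,"az":-10.1},{"jaw":60,"x":0,"y":0,"z":0,"ax":0,"ay":0,"az":-10.1},{"jaw":60,"x":0,"y":0,"z":0,"ax":0,"ay":0,"az":-10.1},{"jaw":60,"x":0,"y":0,"z":0,"ax":0,"ay":0,"az":-10.1},{"jaw":60,"x":0,"y":0,"z":0,"ax":0,"ay":0,"az":-10.1},{"jaw":60,"x":0,"y":0,"z":0,"ax":0,"ay":0,"az":-10.1},{"jaw":60,"x":0,"y":0,"z":0,"ax":0,"ay":0,"az":0},{"jaw":60,"x":0,"y":0,"z":0,"ax":0,"ay":0,"az":0}]'
python3 - <<'E'
from h import *
go([.564,-.174,.20],81)
p,d,c=cap('wrist'); cv2.imwrite('pics/c2.png',cv2.resize(p,(784,588))[:,:,::-1])
E
```

```text
t: 1.4
eef_pos: [0.5646, -0.1736, 0.2011]
tool_rot: [0.0, 0.984, 0.176, -0.0]
contact_force: [0.4, -0.8, -0.9]
gripper_width: 0.599
t: 2.4
eef_pos: [0.5638, -0.1751, 0.2011]
tool_rot: [-0.0, 0.762, 0.648, -0.0]
contact_force: [-0.4, 1.0, -0.3]
gripper_width: 0.607
shift [1.1 0.  1.1] turn [-0.02 -0.   -0.28] yaw now 80.72 tilt z [-3.e-04  1.e-04 -1.e+00]
```

View pics/c2.png

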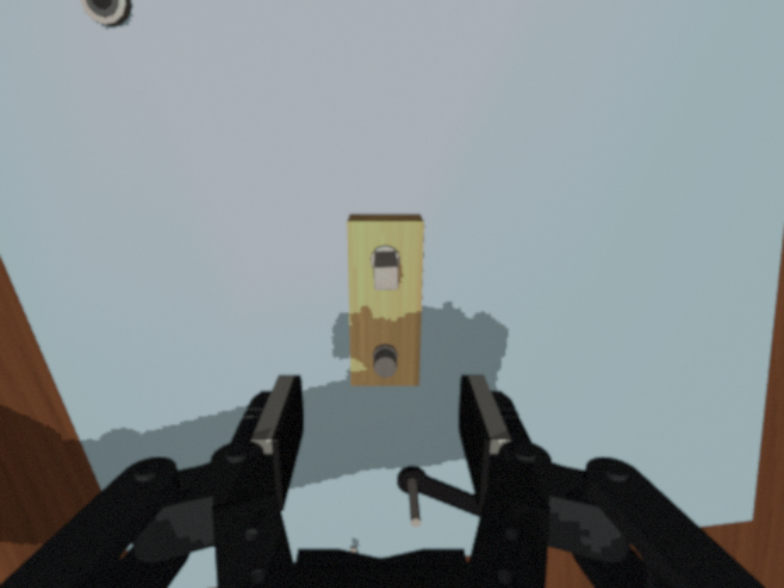

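The wrist view shows the block upright in the middle. The tall pin's bright square top is at about (387,276), its flats nearly parallel to the jaws, and the short pin is at (385,362). Next I measure the top face at z = 0.077.

Run:
```python
from h import *
p,d,c=load('wrist'); W=world(c,d)
m=np.zeros(d.shape,bool); m[180:212,258:295]=1
k=m&(W[...,2]>.070); print(k.sum(),np.median(W[k],0))
hsv=cv2.cvtColor(p,cv2.COLOR_RGB2HSV); b=m&(hsv[...,1]<45)&(hsv[...,2]>130)&(W[...,2]>.06)
r=cv2.minAreaRect(np.argwhere(b)[:,::-1].astype(np.float32)); print(b.sum(),r); Q=np.array([ray(c,*x,.077) for x in cv2.boxPoints(r)]); print(Q,Q.mean(0),np.linalg.norm(np.diff(Q,axis=0),axis=1))
e=np.diff(Q,axis=0); print(np.degrees(np.arctan2(e[:,1],e[:,0])))
go(np.r_[Q.mean(0)[:2],.042],81)
print(p[185:210:2,262:292:2].mean(-1).astype(int))
```

```text
317 [ 0.56686141 -0.17215279  0.07635104]
265 ((275.0, 198.5), (15.0, 16.0), 90.0)
[[ 0.56124851 -0.16595495  0.077     ]
 [ 0.57385272 -0.16801713  0.077     ]
 [ 0.5719459  -0.18046994  0.077     ]
 [ 0.55915518 -0.17837787  0.077     ]] [ 0.56655058 -0.17320497  0.077     ] [0.01277179 0.01259795 0.01296068]
[ -9.29185394 -98.70571988 170.71087979]
shift [  2.2   2.4 159.2] turn [-0.01  0.   -0.23] yaw now 80.77 tilt z [-2.e-04 -0.e+00 -1.e+00]
[[150 138 147  78  64  62  63  63  63  63  69 100 133 147 150]
 [150 147 138  73  65  65  63  63  65  64  69  91 129 148 149]
 [149 148 127  73  68  66  68  71  72  72  75  89 117 147 148]
 [149 149 128 132 133 133 138 139 141 144 144 107 108 146 150]
 [149 148 133 159 163 162 161 160 161 160 157 118 107 146 149]
 [149 149 137 155 163 163 163 162 160 160 158 118 101 139 149]
 [149 150 138 157 162 162 163 162 161 160 156 116 104 137 150]
 [149 150 148 158 163 161 161 161 161 161 158 115 128 147 148]
 [149 150 148 156 160 161 161 160 160 160 156 117 123 146 148]
 [148 150 149 154 157 158 160 160 160 157 154 132 141 147 149]
 [148 151 147 150 156 155 156 155 155 155 153 136 142 149 149]
 [148 151 148 150 149 150 149 145 142 145 144 141 143 148 148]
 [147 150 148 148 148 148 151 148 146 146 146 143 145 148 149]]
```

```bash
python3 -m crank '[{"jaw":60,"x":2.2,"y":2.4,"z":40,"ax":0,"ay":0,"az":-0.2},{"jaw":60,"x":0,"y":0,"z":40,"ax":0,"ay":0,"az":0},{"jaw":60,"x":0,"y":0,"z":30,"ax":0,"ay":0,"az":0},{"jaw":60,"x":0,"y":0,"z":25,"ax":0,"ay":0,"az":0},{"jaw":60,"x":0,"y":0,"z":24,"ax":0,"ay":0,"az":0},{"jaw":60,"x":0,"y":0,"z":0,"ax":0,"ay":0,"az":0},{"jaw":0,"x":0,"y":0,"z":0,"ax":0,"ay":0,"az":0},{"jaw":0,"x":0,"y":0,"z":0,"ax":0,"ay":0,"az":0},{"jaw":0,"x":0,"y":0,"z":0,"ax":0,"ay":0,"az":0},{"jaw":0,"x":0,"y":0,"z":0,"ax":0,"ay":0,"az":0},{"jaw":0,"x":0,"y":0,"z":0,"ax":0,"ay":0,"az":0}]' 60
python3 -c "
from h import *
print(tool())"
```

```text
t: 3.82
eef_pos: [0.5676, -0.1734, 0.0436]
tool_rot: [0.001, 0.76, 0.65, 0.001]
contact_force: [-0.4, -0.1, 5.9]
gripper_width: 0.157
(array([ 0.56759069, -0.17342723,  0.04362387]), Rotation.from_matrix(array([[ 1.54534646e-01,  9.87985211e-01,  2.06569944e-03],
                            [ 9.87987328e-01, -1.54533692e-01, -6.14364465e-04],
                            [-2.87762844e-04,  2.13582546e-03, -9.99997678e-01]])), {'t': 3.825, 'q': array([ 0.44809918,  0.60163302, -0.33892368,  1.87454065,  0.29268126,
        0.71168922, -0.21383034]), 'joint_vel': array([-6.93343441e-04,  4.91572626e-04, -1.95433214e-04, -6.98185001e-04,
       -1.99614326e-05, -3.53438768e-04, -8.50065159e-05]), 'joint_torque': array([-3.52900510e-02, -5.40627158e+01, -3.75563532e+00, -1.84170306e+01,
        5.97139774e-02, -2.96617756e-01,  2.29952711e-03]), 'eef_pos': array([ 0.56759069, -0.17342723,  0.04362387]), 'tool_rot': array([9.04929023e-04, 7.59780563e-01, 6.50178695e-01, 5.85016478e-04]), 'contact_force': array([-0.37913672, -0.14514491,  5.8790312 ]), 'torque': array([0.01483348, 0.17718279, 0.03879273]), 'gripper_width': 0.15702002771547635})
```

```bash
python3 -m crank '[{"jaw":0,"x":0,"y":0,"z":-10,"ax":0,"ay":0,"az":0},{"jaw":0,"x":0,"y":0,"z":-20,"ax":0,"ay":0,"az":0},{"jaw":0,"x":0,"y":0,"z":-35,"ax":0,"ay":0,"az":0},{"jaw":0,"x":0,"y":0,"z":-35,"ax":0,"ay":0,"az":0},{"jaw":0,"x":54,"y":-8.5,"z":0,"ax":0,"ay":0,"az":0},{"jaw":0,"x":54,"y":-8.5,"z":0,"ax":0,"ay":0,"az":0},{"jaw":0,"x":54,"y":-8.5,"z":0,"ax":0,"ay":0,"az":0},{"jaw":0,"x":54,"y":-8.5,"z":0,"ax":0,"ay":0,"az":0},{"jaw":0,"x":54,"y":-8.5,"z":0,"ax":0,"ay":0,"az":0},{"jaw":0,"x":54,"y":-8.5,"z":0,"ax":0,"ay":0,"az":0}]' && python3 -m crank '[{"jaw":0,"x":0,"y":0,"z":0,"ax":0,"ay":0,"az":9.5},{"jaw":0,"x":0,"y":0,"z":0,"ax":0,"ay":0,"az":9.5},{"jaw":0,"x":0,"y":0,"z":0,"ax":0,"ay":0,"az":9.5},{"jaw":0,"x":0,"y":0,"z":0,"ax":0,"ay":0,"az":9.5},{"jaw":0,"x":0,"y":0,"z":0,"ax":0,"ay":0,"az":9.5},{"jaw":0,"x":0,"y":0,"z":0,"ax":0,"ay":0,"az":9.5},{"jaw":0,"x":0,"y":0,"z":0,"ax":0,"ay":0,"az":9.9},{"jaw":0,"x":0,"y":0,"z":0,"ax":0,"ay":0,"az":0},{"jaw":0,"x":0,"y":0,"z":0,"ax":0,"ay":0,"az":0}]'
python3 - <<'E'
from h import *
go([.567,.155,.14],13.9)
p,d,c=cap('wrist'); cv2.imwrite('pics/d.png',cv2.resize(p,(784,588))[:,:,::-1])
E
```

```text
t: 5.08
eef_pos: [0.5663, 0.1564, 0.1438]
tool_rot: [0.0, 0.76, 0.65, 0.0]
contact_force: [0.1, 0.5, -1.1]
gripper_width: 0.153
t: 6.2
eef_pos: [0.5663, 0.1549, 0.143]
tool_rot: [-0.0, 0.992, 0.126, 0.0]
contact_force: [-0.3, 0.1, -1.3]
gripper_width: 0.152
shift [0.7 0.1 3. ] turn [-0.01 -0.04  0.53] yaw now 14.43 tilt z [ 6.e-04  3.e-04 -1.e+00]
```

View pics/d.png

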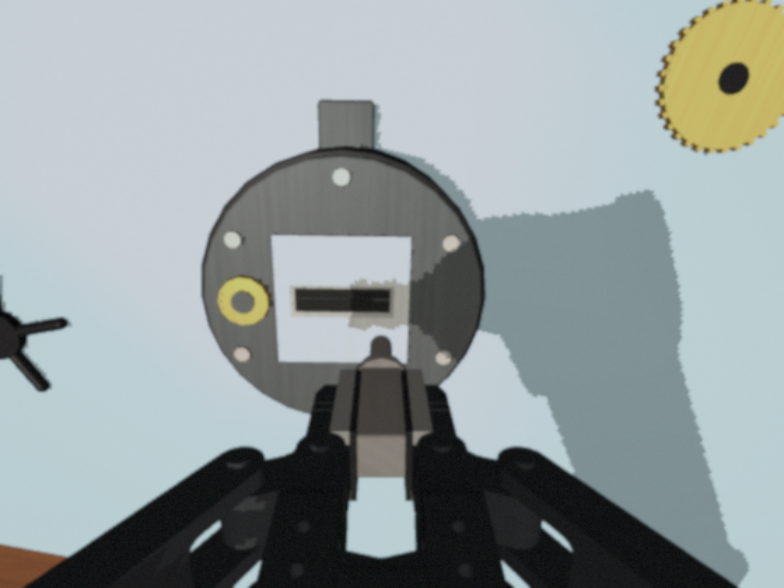

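The pin is gripped upright, its shank end at about (380,340). The slot runs from (292,300) to (396,300) and the brass cap is at (243,300), so the slot is nearly parallel to the image rows. I measure these on the z = 0.053 plane and compare the projected tip.

Run:
```python
from h import *
p,d,c=load('wrist'); W=world(c,d); hsv=cv2.cvtColor(p,cv2.COLOR_RGB2HSV); g=p.mean(-1)
m=np.zeros(d.shape,bool); m[202:228,204:287]=1
b=m&(g<90); n,l,s,ce=cv2.connectedComponentsWithStats(b.astype(np.uint8)); j=1+np.argmax(s[1:,4])
r=cv2.minAreaRect(np.argwhere(l==j)[:,::-1].astype(np.float32)); Q=np.array([ray(c,*x,.053) for x in cv2.boxPoints(r)]); print('slot',r,Q.mean(0)[:2],np.linalg.norm(np.diff(Q,axis=0),axis=1)); S=Q.mean(0)[:2]
e=np.diff(Q,axis=0); print(np.degrees(np.arctan2(e[:,1],e[:,0])))
y=(hsv[...,1]>110)&(hsv[...,0]>15)&(hsv[...,0]<40); y[:, :150]=0; y[:,200:]=0
q,_,_=cv2.fitEllipse(cv2.convexHull(np.argwhere(y)[:,::-1].astype(np.float32))),0,0; C=ray(c,*q[0],.055)[:2]; print('cap',q,C,'dist',np.linalg.norm(C-S),'ang',np.degrees(np.arctan2(*(C-S)[::-1])))
P,R,o=tool(); tip=P+R.apply([0,0,.0416]); print('tip',tip,'proj*1.4',np.array(proj(c,tip))*1.4, 'depthz pad',np.median(W[180:190,215:280,2]))
print('shank rows: dark extents'); 
for v in range(238,258,2): print(v,g[v,258:286].astype(int))
for v in (205,206,207,208,214,222,223,224,225,226,227): print(v,g[v,200:290:4].astype(int))
```

```text
slot ((244.5, 214.0), (16.0, 67.0), 90.0) [0.56286407 0.17378702] [0.04733119 0.01208249 0.04809104]
[ -75.58892685 -165.27319343  104.41401825]
cap ((173.9049530029297, 214.03819274902344), (33.45564270019531, 36.40522766113281), 109.82179260253906) [0.55120371 0.22207965] dist 0.04968039991076364 ang 103.57437588517725
tip [0.56630023 0.15483573 0.10118895] proj*1.4 [379.85567743 341.54023726] depthz pad 0.052578332245853183
shank rows: dark extents
238 [207 206 206 206 207 206 207 207 206 204 202 199 199 197 197 198 199 202
 204 206 206 207 206 206 206 207 206 206]
240 [206 206 207 206 206 207 206 205 198 178 146 122 108  98  95 101 116 137
 166 190 203 205 206 206 207 206 206 205]
242 [206 206 206 206 206 205 199 176 134  90  68  59  61  62  62  59  62  64
  81 118 163 194 205 206 206 207 206 207]
244 [206 206 207 206 206 201 176 126  76  61  61  61  62  61  62  61  60  61
  58  63 107 165 197 205 206 207 207 206]
246 [206 206 207 206 206 198 157  95  62  61  60  62  59  61  60  60  60  62
  60  58  75 135 185 203 206 206 206 205]
248 [206 206 206 206 206 198 155  91  63  60  61 
[... 934 characters left out ...]
57 157]
214 [206 207 182  51  45  43  43  45  46  45  45  44  43  26  24  26  27  46
  45  45 127 158 158]
222 [206 206 190 136 124 113 114 113 114 104 101 101  98  76  65  63  61  65
  59  56 130 157 157]
223 [206 206 190 172 164 160 164 159 162 156 156 156 155 116 104 103 103 101
 100  95 132 156 157]
224 [206 207 189 184 180 177 182 176 178 176 176 177 175 131 125 123 121 123
 123 119 131 156 158]
225 [206 206 193 190 186 184 187 183 184 182 183 182 180 131 132 133 130 127
 129 127 134 157 157]
226 [206 207 201 198 197 195 196 195 192 192 191 190 187 136 138 141 136 134
 136 135 138 156 158]
227 [206 206 205 203 204 203 204 204 202 201 202 201 195 147 149 153 149 148
 149 149 149 157 158]
```

```bash
python3 -m crank '[{"jaw":0,"x":1.3,"y":-0.7,"z":12,"ax":0,"ay":0,"az":0.4},{"jaw":0,"x":0,"y":0,"z":15,"ax":0,"ay":0,"az":0},{"jaw":0,"x":0,"y":0,"z":11,"ax":0,"ay":0,"az":0},{"jaw":0,"x":0,"y":0,"z":6,"ax":0,"ay":0,"az":0},{"jaw":0,"x":0,"y":0,"z":3,"ax":0,"ay":0,"az":0},{"jaw":0,"x":0,"y":0,"z":2,"ax":0,"ay":0,"az":0},{"jaw":0,"x":0,"y":0,"z":2,"ax":0,"ay":0,"az":0},{"jaw":0,"x":0,"y":0,"z":0,"ax":0,"ay":0,"az":0},{"jaw":0,"x":0,"y":0,"z":0,"ax":0,"ay":0,"az":0}]'
cat >> h.py <<'E'
def st():
    P,R,o=tool(); tip=P+R.apply([0,0,.0416]); q=tip[:2]-[.5629,.1738]; u=np.array([-.242,.970])
    F=np.array(o['contact_force']); print('t',o['t'],'along %.2f across(toolx) %.2f tip z %.2f'%(1e3*q@u,1e3*q@[.970,.242],1e3*tip[2]),'F slot %.1f toolx %.1f z %.1f'%(F[:2]@u,F[:2]@[.97,.242],F[2]),'tau',o['torque'].round(2),'tilt',R.as_matrix()[:2,2].round(4))
E
python3 -c "
from h import *
st();go([.56774,.1559,.0876],14.0)"
```

```text
t: 7.38
eef_pos: [0.5675, 0.1558, 0.0915]
tool_rot: [-0.0, 0.993, 0.12, 0.0]
contact_force: [0.2, -0.1, -1.2]
gripper_width: 0.149
t 7.375 along -18.53 across(toolx) 0.10 tip z 49.94 F slot -0.1 toolx 0.1 z -1.2 tau [-0.01 -0.01 -0.01] tilt [0.0004 0.0001]
shift [0.3 0.  3.9] turn [-0.   -0.03 -0.17] yaw now 13.83 tilt z [ 4.e-04  1.e-04 -1.e+00]
```

```bash
python3 -m crank '[{"jaw":0,"x":0,"y":0,"z":3,"ax":0,"ay":0,"az":0},{"jaw":0,"x":0,"y":0,"z":3,"ax":0,"ay":0,"az":0},{"jaw":0,"x":0,"y":0,"z":3,"ax":0,"ay":0,"az":0},{"jaw":0,"x":0,"y":0,"z":0,"ax":0,"ay":0,"az":0},{"jaw":0,"x":0,"y":0,"z":0,"ax":0,"ay":0,"az":0}]' >/dev/null; python3 -c "
from h import *
st()"; python3 -m crank '[{"jaw":0,"x":0,"y":0,"z":1,"ax":0,"ay":0,"az":0},{"jaw":0,"x":0,"y":0,"z":0.5,"ax":0,"ay":0,"az":0},{"jaw":0,"x":0,"y":0,"z":0.5,"ax":0,"ay":0,"az":0},{"jaw":0,"x":0,"y":0,"z":0,"ax":0,"ay":0,"az":0},{"jaw":0,"x":0,"y":0,"z":0,"ax":0,"ay":0,"az":0}]' >/dev/null; python3 -c "
from h import *
st()"; python3 -m crank '[{"jaw":0,"x":0,"y":0,"z":1,"ax":0,"ay":0,"az":0},{"jaw":0,"x":0,"y":0,"z":0,"ax":0,"ay":0,"az":0},{"jaw":0,"x":0,"y":0,"z":0,"ax":0,"ay":0,"az":0}]' >/dev/null; python3 -c "
from h import *
st()"
```

```text
t 8.0 along -18.55 across(toolx) -0.03 tip z 40.69 F slot -0.5 toolx -0.3 z -0.2 tau [-0.    0.02  0.01] tilt [ 0. -0.]
t 8.625 along -18.60 across(toolx) 0.02 tip z 38.87 F slot 0.1 toolx -1.0 z 1.3 tau [-0.06  0.16 -0.01] tilt [0.0002 0.    ]
t 9.0 along -18.58 across(toolx) 0.00 tip z 37.74 F slot -0.8 toolx -0.2 z 2.6 tau [-0.09  0.1   0.01] tilt [0.0001 0.    ]
```

The tip is resting on the yoke: about 3.5 N of contact at tip height 38 mm, so the hole is not here. I press 0.7 mm more and feel along the slot in small steps.

```bash
python3 -m crank '[{"jaw":0,"x":0,"y":0,"z":0.7,"ax":0,"ay":0,"az":0},{"jaw":0,"x":0,"y":-0.5,"z":0,"ax":0,"ay":0,"az":0},{"jaw":0,"x":0,"y":-0.5,"z":0,"ax":0,"ay":0,"az":0},{"jaw":0,"x":0,"y":-0.5,"z":0,"ax":0,"ay":0,"az":0},{"jaw":0,"x":0,"y":0,"z":0,"ax":0,"ay":0,"az":0}]' >/dev/null; python3 -c "
from h import *
st()"; python3 -m crank '[{"jaw":0,"x":0,"y":-0.5,"z":0,"ax":0,"ay":0,"az":0},{"jaw":0,"x":0,"y":-0.5,"z":0,"ax":0,"ay":0,"az":0},{"jaw":0,"x":0,"y":-0.5,"z":0,"ax":0,"ay":0,"az":0},{"jaw":0,"x":0,"y":0,"z":0,"ax":0,"ay":0,"az":0}]' >/dev/null; python3 -c "
from h import *
st()"
```

```text
t 9.625 along -17.24 across(toolx) 0.08 tip z 37.09 F slot -1.7 toolx -0.4 z 2.4 tau [-0.49 -0.08  0.02] tilt [ 0.0003 -0.0001]
t 10.125 along -15.41 across(toolx) 0.01 tip z 37.02 F slot -1.6 toolx 0.3 z 2.3 tau [-0.46 -0.19  0.  ] tilt [0.0001 0.0002]
```

```bash
cat > chk.py <<'E'
from h import *; import sys
st(); sys.exit(readout.get_obs()['contact_force'][2]<1.2)
E
python3 -m crank '[{"jaw":0,"x":0,"y":-0.5,"z":0,"ax":0,"ay":0,"az":0},{"jaw":0,"x":0,"y":-0.5,"z":0,"ax":0,"ay":0,"az":0},{"jaw":0,"x":0,"y":-0.5,"z":0,"ax":0,"ay":0,"az":0},{"jaw":0,"x":0,"y":0,"z":0,"ax":0,"ay":0,"az":0}]' >/dev/null; python3 chk.py && python3 -m crank '[{"jaw":0,"x":0,"y":-0.5,"z":0,"ax":0,"ay":0,"az":0},{"jaw":0,"x":0,"y":-0.5,"z":0,"ax":0,"ay":0,"az":0},{"jaw":0,"x":0,"y":-0.5,"z":0,"ax":0,"ay":0,"az":0},{"jaw":0,"x":0,"y":0,"z":0,"ax":0,"ay":0,"az":0}]' >/dev/null && python3 chk.py && python3 -m crank '[{"jaw":0,"x":0,"y":-0.5,"z":0,"ax":0,"ay":0,"az":0},{"jaw":0,"x":0,"y":-0.5,"z":0,"ax":0,"ay":0,"az":0},{"jaw":0,"x":0,"y":-0.5,"z":0,"ax":0,"ay":0,"az":0},{"jaw":0,"x":0,"y":0,"z":0,"ax":0,"ay":0,"az":0}]' >/dev/null && python3 chk.py && python3 -m crank '[{"jaw":0,"x":0,"y":-0.5,"z":0,"ax":0,"ay":0,"az":0},{"jaw":0,"x":0,"y":-0.5,"z":0,"ax":0,"ay":0,"az":0},{"jaw":0,"x":0,"y":-0.5,"z":0,"ax":0,"ay":0,"az":0},{"jaw":0,"x":0,"y":0,"z":0,"ax":0,"ay":0,"az":0}]' >/dev/null && python3 chk.py
```

```text
t 10.625 along -13.90 across(toolx) -0.06 tip z 37.00 F slot -2.6 toolx 0.2 z 2.1 tau [-0.38 -0.09 -0.04] tilt [-0.      0.0001]False
```

```bash
sed -i "s/sys.exit(\(.*\))$/sys.exit(int(\1))/" chk.py; 
python3 -m crank '[{"jaw":0,"x":0,"y":-0.5,"z":0,"ax":0,"ay":0,"az":0},{"jaw":0,"x":0,"y":-0.5,"z":0,"ax":0,"ay":0,"az":0},{"jaw":0,"x":0,"y":-0.5,"z":0,"ax":0,"ay":0,"az":0},{"jaw":0,"x":0,"y":0,"z":0,"ax":0,"ay":0,"az":0}]' >/dev/null; python3 chk.py && python3 -m crank '[{"jaw":0,"x":0,"y":-0.5,"z":0,"ax":0,"ay":0,"az":0},{"jaw":0,"x":0,"y":-0.5,"z":0,"ax":0,"ay":0,"az":0},{"jaw":0,"x":0,"y":-0.5,"z":0,"ax":0,"ay":0,"az":0},{"jaw":0,"x":0,"y":0,"z":0,"ax":0,"ay":0,"az":0}]' >/dev/null && python3 chk.py && python3 -m crank '[{"jaw":0,"x":0,"y":-0.5,"z":0,"ax":0,"ay":0,"az":0},{"jaw":0,"x":0,"y":-0.5,"z":0,"ax":0,"ay":0,"az":0},{"jaw":0,"x":0,"y":-0.5,"z":0,"ax":0,"ay":0,"az":0},{"jaw":0,"x":0,"y":0,"z":0,"ax":0,"ay":0,"az":0}]' >/dev/null && python3 chk.py && python3 -m crank '[{"jaw":0,"x":0,"y":-0.5,"z":0,"ax":0,"ay":0,"az":0},{"jaw":0,"x":0,"y":-0.5,"z":0,"ax":0,"ay":0,"az":0},{"jaw":0,"x":0,"y":-0.5,"z":0,"ax":0,"ay":0,"az":0},{"jaw":0,"x":0,"y":0,"z":0,"ax":0,"ay":0,"az":0}]' >/dev/null && python3 chk.py
```

```text
t 11.125 along -12.37 across(toolx) -0.10 tip z 36.97 F slot -1.4 toolx -0.4 z 1.6 tau [-0.34 -0.12 -0.01] tilt [-0.0001  0.0001]
t 11.625 along -10.31 across(toolx) -0.32 tip z 36.73 F slot 0.6 toolx 0.3 z -1.1 tau [0.25 0.05 0.04] tilt [-0.0006  0.0005]
```

The tip dropped: at −10.3 mm the force fell to its free-air value. From where the force started to fall, the hole centre is about 2 mm further on, so I centre by 1.6 mm inside the free play while watching for side force, then push down.

```bash
python3 -m crank '[{"jaw":0,"x":0.2,"y":-0.5,"z":0,"ax":0,"ay":0,"az":0},{"jaw":0,"x":0,"y":-0.4,"z":0,"ax":0,"ay":0,"az":0},{"jaw":0,"x":0,"y":0,"z":0,"ax":0,"ay":0,"az":0}]' >/dev/null; python3 chk.py; python3 -m crank '[{"jaw":0,"x":0,"y":-0.4,"z":0,"ax":0,"ay":0,"az":0},{"jaw":0,"x":0,"y":-0.3,"z":0,"ax":0,"ay":0,"az":0},{"jaw":0,"x":0,"y":0,"z":0,"ax":0,"ay":0,"az":0}]' >/dev/null; python3 chk.py;  python3 -m crank '[{"jaw":0,"x":0,"y":0,"z":0.5,"ax":0,"ay":0,"az":0},{"jaw":0,"x":0,"y":0,"z":0.5,"ax":0,"ay":0,"az":0},{"jaw":0,"x":0,"y":0,"z":0,"ax":0,"ay":0,"az":0}]' >/dev/null; python3 chk.py
```

```text
t 12.0 along -10.20 across(toolx) -0.02 tip z 36.88 F slot 0.9 toolx 0.1 z -0.2 tau [ 0.11  0.07 -0.02] tilt [-0.0003 -0.0001]
t 12.375 along -9.55 across(toolx) 0.19 tip z 37.01 F slot -0.4 toolx -0.5 z -1.7 tau [0.   0.03 0.03] tilt [ 0.0001 -0.0001]
t 12.75 along -9.49 across(toolx) 0.08 tip z 35.91 F slot -0.2 toolx -0.4 z -1.1 tau [ 0.02  0.02 -0.01] tilt [-0.0002 -0.0001]
```

```bash
python3 -m crank '[{"jaw":0,"x":0,"y":0,"z":0.5,"ax":0,"ay":0,"az":0},{"jaw":0,"x":0,"y":0,"z":0.5,"ax":0,"ay":0,"az":0},{"jaw":0,"x":0,"y":0,"z":0,"ax":0,"ay":0,"az":0}]' >/dev/null; python3 -c "from h import *;st()";  python3 -m crank '[{"jaw":0,"x":0,"y":0,"z":0.5,"ax":0,"ay":0,"az":0},{"jaw":0,"x":0,"y":0,"z":0.5,"ax":0,"ay":0,"az":0},{"jaw":0,"x":0,"y":0,"z":0.5,"ax":0,"ay":0,"az":0},{"jaw":0,"x":0,"y":0,"z":0,"ax":0,"ay":0,"az":0}]' >/dev/null; python3 -c "from h import *;st()"
```

```text
t 13.125 along -9.45 across(toolx) 0.13 tip z 34.95 F slot -0.9 toolx -0.4 z -0.9 tau [ 0.04  0.04 -0.02] tilt [-0.0001 -0.0001]
t 13.625 along -9.48 across(toolx) 0.11 tip z 33.45 F slot -0.4 toolx -0.7 z -1.3 tau [ 0.02 -0.01  0.03] tilt [-0.0001 -0.0001]
```

The shank is 5.5 mm into the hole with no resistance, so I continue down to the seat.

```bash
python3 -m crank '[{"jaw":0,"x":0,"y":0,"z":1.5,"ax":0,"ay":0,"az":0},{"jaw":0,"x":0,"y":0,"z":1.5,"ax":0,"ay":0,"az":0},{"jaw":0,"x":0,"y":0,"z":1.5,"ax":0,"ay":0,"az":0},{"jaw":0,"x":0,"y":0,"z":1.5,"ax":0,"ay":0,"az":0},{"jaw":0,"x":0,"y":0,"z":1.5,"ax":0,"ay":0,"az":0},{"jaw":0,"x":0,"y":0,"z":1,"ax":0,"ay":0,"az":0},{"jaw":0,"x":0,"y":0,"z":0,"ax":0,"ay":0,"az":0}]' >/dev/null; python3 -c "from h import *;st()";  python3 -m crank '[{"jaw":0,"x":0,"y":0,"z":0.5,"ax":0,"ay":0,"az":0},{"jaw":0,"x":0,"y":0,"z":0.5,"ax":0,"ay":0,"az":0},{"jaw":0,"x":0,"y":0,"z":0.5,"ax":0,"ay":0,"az":0},{"jaw":0,"x":0,"y":0,"z":0.3,"ax":0,"ay":0,"az":0},{"jaw":0,"x":0,"y":0,"z":0,"ax":0,"ay":0,"az":0}]' >/dev/null; python3 -c "from h import *;st()"
```

```text
t 14.5 along -9.44 across(toolx) 0.07 tip z 24.90 F slot -0.2 toolx -0.1 z -1.0 tau [-0.02  0.06 -0.01] tilt [-0.0002 -0.0001]
t 15.125 along -9.48 across(toolx) 0.15 tip z 23.19 F slot -0.7 toolx -0.1 z -0.0 tau [-0.01  0.02  0.  ] tilt [ 0. -0.]
```

```bash
python3 -m crank '[{"jaw":0,"x":0,"y":0,"z":0.4,"ax":0,"ay":0,"az":0},{"jaw":0,"x":0,"y":0,"z":0.4,"ax":0,"ay":0,"az":0},{"jaw":0,"x":0,"y":0,"z":0,"ax":0,"ay":0,"az":0}]' >/dev/null; python3 -c "from h import *;st()";  python3 -m crank '[{"jaw":0,"x":0,"y":0,"z":0.4,"ax":0,"ay":0,"az":0},{"jaw":0,"x":0,"y":0,"z":0.4,"ax":0,"ay":0,"az":0},{"jaw":0,"x":0,"y":0,"z":0,"ax":0,"ay":0,"az":0}]' >/dev/null; python3 -c "from h import *;st()"
```

```text
t 15.5 along -9.42 across(toolx) 0.24 tip z 23.01 F slot -0.1 toolx -1.5 z 4.9 tau [-0.17  0.48  0.03] tilt [ 0.0002 -0.    ]
t 15.875 along -9.45 across(toolx) 0.30 tip z 22.93 F slot -0.4 toolx -4.4 z 10.5 tau [-0.32  1.02 -0.02] tilt [ 0.0004 -0.0002]
```

The collar is seated: tip at 22.9–23.0 mm (home is 23.0), with downforce rising to 10 N. I ease off slightly and slide to the end.

```bash
python3 -m crank '[{"jaw":0,"x":0,"y":0,"z":-0.5,"ax":0,"ay":0,"az":0},{"jaw":0,"x":0,"y":-1,"z":0,"ax":0,"ay":0,"az":0},{"jaw":0,"x":0,"y":-1,"z":0,"ax":0,"ay":0,"az":0},{"jaw":0,"x":0,"y":-1,"z":0,"ax":0,"ay":0,"az":0},{"jaw":0,"x":0,"y":-1,"z":0,"ax":0,"ay":0,"az":0},{"jaw":0,"x":0,"y":-1,"z":0,"ax":0,"ay":0,"az":0},{"jaw":0,"x":0,"y":-1,"z":0,"ax":0,"ay":0,"az":0}]' >/dev/null; python3 -c "from h import *;st()";  python3 -m crank '[{"jaw":0,"x":0,"y":-1,"z":0,"ax":0,"ay":0,"az":0},{"jaw":0,"x":0,"y":-1,"z":0,"ax":0,"ay":0,"az":0},{"jaw":0,"x":0,"y":-1,"z":0,"ax":0,"ay":0,"az":0},{"jaw":0,"x":0,"y":-1,"z":0,"ax":0,"ay":0,"az":0},{"jaw":0,"x":0,"y":-1,"z":0,"ax":0,"ay":0,"az":0}]' >/dev/null; python3 -c "from h import *;st()"
```

```text
t 16.75 along -6.56 across(toolx) 1.05 tip z 23.00 F slot -7.8 toolx -1.3 z 6.6 tau [-1.73 -0.29 -0.04] tilt [ 0.0021 -0.0028]
t 17.375 along -4.68 across(toolx) 1.06 tip z 23.00 F slot -11.2 toolx -1.1 z 7.3 tau [-2.86 -0.56  0.01] tilt [ 0.0025 -0.0058]
```

```bash
python3 -m crank '[{"jaw":0,"x":-0.3,"y":-1,"z":0,"ax":0,"ay":0,"az":0},{"jaw":0,"x":-0.3,"y":-1,"z":0,"ax":0,"ay":0,"az":0},{"jaw":0,"x":-0.3,"y":-1,"z":0,"ax":0,"ay":0,"az":0},{"jaw":0,"x":0,"y":-1,"z":0,"ax":0,"ay":0,"az":0},{"jaw":0,"x":0,"y":-1,"z":0,"ax":0,"ay":0,"az":0},{"jaw":0,"x":0,"y":-1,"z":0,"ax":0,"ay":0,"az":0}]' >/dev/null; python3 -c "from h import *;st()";  python3 -m crank '[{"jaw":0,"x":0,"y":-1,"z":0,"ax":0,"ay":0,"az":0},{"jaw":0,"x":0,"y":-1,"z":0,"ax":0,"ay":0,"az":0},{"jaw":0,"x":0,"y":-1,"z":0,"ax":0,"ay":0,"az":0},{"jaw":0,"x":0,"y":-1,"z":0,"ax":0,"ay":0,"az":0},{"jaw":0,"x":0,"y":-1,"z":0,"ax":0,"ay":0,"az":0},{"jaw":0,"x":0,"y":-1,"z":0,"ax":0,"ay":0,"az":0}]' >/dev/null; python3 -c "from h import *;st()"
```

```text
t 18.125 along 2.15 across(toolx) 0.95 tip z 23.02 F slot -9.9 toolx 0.5 z 5.3 tau [-2.39 -0.88 -0.02] tilt [ 0.0037 -0.0045]
t 18.875 along 8.10 across(toolx) 0.98 tip z 23.01 F slot -9.8 toolx 0.7 z 6.1 tau [-2.44 -0.89 -0.02] tilt [ 0.0036 -0.0045]
```

```bash
python3 -m crank '[{"jaw":0,"x":-0.3,"y":-1,"z":0,"ax":0,"ay":0,"az":0},{"jaw":0,"x":-0.3,"y":-1,"z":0,"ax":0,"ay":0,"az":0},{"jaw":0,"x":0,"y":-1,"z":0,"ax":0,"ay":0,"az":0},{"jaw":0,"x":0,"y":-1,"z":0,"ax":0,"ay":0,"az":0},{"jaw":0,"x":0,"y":-1,"z":0,"ax":0,"ay":0,"az":0},{"jaw":0,"x":0,"y":-1,"z":0,"ax":0,"ay":0,"az":0},{"jaw":0,"x":0,"y":-1,"z":0,"ax":0,"ay":0,"az":0},{"jaw":0,"x":0,"y":-1,"z":0,"ax":0,"ay":0,"az":0},{"jaw":0,"x":0,"y":-1,"z":0,"ax":0,"ay":0,"az":0}]' >/dev/null; python3 -c "from h import *;st()";  python3 -m crank '[{"jaw":0,"x":0,"y":-1,"z":0,"ax":0,"ay":0,"az":0},{"jaw":0,"x":0,"y":-0.7,"z":0,"ax":0,"ay":0,"az":0},{"jaw":0,"x":0,"y":-0.5,"z":0,"ax":0,"ay":0,"az":0},{"jaw":0,"x":0,"y":0,"z":0,"ax":0,"ay":0,"az":0}]' >/dev/null; python3 -c "from h import *;st()"
```

```text
t 20.0 along 17.34 across(toolx) 0.96 tip z 23.04 F slot -10.0 toolx 2.8 z 5.0 tau [-2.24 -1.29  0.01] tilt [ 0.0045 -0.004 ]
t 20.5 along 19.35 across(toolx) 0.95 tip z 23.08 F slot -10.7 toolx 2.0 z 4.2 tau [-2.35 -1.22  0.03] tilt [ 0.0045 -0.0041]
```

```bash
python3 -m crank '[{"jaw":0,"x":0,"y":-0.5,"z":0.2,"ax":0,"ay":0,"az":0},{"jaw":0,"x":0,"y":-0.5,"z":0,"ax":0,"ay":0,"az":0},{"jaw":0,"x":0,"y":0,"z":0,"ax":0,"ay":0,"az":0}]' >/dev/null; python3 -c "from h import *;st()";  python3 -m crank '[{"jaw":0,"x":0,"y":-0.5,"z":0,"ax":0,"ay":0,"az":0},{"jaw":0,"x":0,"y":-0.5,"z":0,"ax":0,"ay":0,"az":0},{"jaw":0,"x":0,"y":0,"z":0,"ax":0,"ay":0,"az":0}]' >/dev/null; python3 -c "from h import *;st()"
```

```text
t 20.875 along 19.69 across(toolx) 1.02 tip z 23.07 F slot -11.2 toolx 1.5 z 7.0 tau [-2.65 -1.17 -0.02] tilt [ 0.0047 -0.0048]
t 21.25 along 20.62 across(toolx) 1.01 tip z 23.06 F slot -11.7 toolx 1.6 z 6.7 tau [-2.65 -1.19  0.03] tilt [ 0.0046 -0.0049]
```

```bash
python3 -m crank '[{"jaw":0,"x":0,"y":-0.5,"z":0,"ax":0,"ay":0,"az":0},{"jaw":0,"x":0,"y":-0.5,"z":0,"ax":0,"ay":0,"az":0},{"jaw":0,"x":0,"y":0,"z":0,"ax":0,"ay":0,"az":0}]' >/dev/null; python3 -c "from h import *;st()";  python3 -m crank '[{"jaw":0,"x":0,"y":-0.5,"z":0,"ax":0,"ay":0,"az":0},{"jaw":0,"x":0,"y":-0.5,"z":0,"ax":0,"ay":0,"az":0},{"jaw":0,"x":0,"y":0,"z":0,"ax":0,"ay":0,"az":0}]' >/dev/null; python3 -c "from h import *;st()"
```

```text
t 21.625 along 20.94 across(toolx) 1.05 tip z 23.08 F slot -13.1 toolx 2.2 z 6.4 tau [-2.91 -1.25  0.02] tilt [ 0.0047 -0.0055]
t 22.0 along 21.01 across(toolx) 0.98 tip z 23.07 F slot -14.5 toolx 1.3 z 7.4 tau [-3.33 -1.25 -0.03] tilt [ 0.0047 -0.0065]
```

It stops at the slot end: position is steady at 21.0 mm while the force climbs to 14.5 N. I ease the push off before letting go.

```bash
python3 -m crank '[{"jaw":0,"x":0,"y":1,"z":0,"ax":0,"ay":0,"az":0},{"jaw":0,"x":0,"y":1,"z":0,"ax":0,"ay":0,"az":0},{"jaw":0,"x":0,"y":1,"z":0,"ax":0,"ay":0,"az":0},{"jaw":0,"x":0,"y":1,"z":0,"ax":0,"ay":0,"az":0},{"jaw":0,"x":0,"y":0,"z":0,"ax":0,"ay":0,"az":0}]' >/dev/null; python3 -c "from h import *;st()";  python3 -m crank '[{"jaw":0,"x":0,"y":1,"z":-0.2,"ax":0,"ay":0,"az":0},{"jaw":0,"x":0,"y":1,"z":0,"ax":0,"ay":0,"az":0},{"jaw":0,"x":0,"y":0,"z":0,"ax":0,"ay":0,"az":0}]' >/dev/null; python3 -c "from h import *;st()"
```

```text
t 22.625 along 20.96 across(toolx) 1.04 tip z 23.06 F slot -7.5 toolx 1.6 z 4.7 tau [-1.62 -0.94 -0.02] tilt [ 0.0044 -0.0024]
t 23.0 along 20.91 across(toolx) 1.00 tip z 23.06 F slot -5.6 toolx 3.3 z 3.3 tau [-1.12 -1.24 -0.03] tilt [ 0.0041 -0.0004]
```

```bash
python3 -m crank '[{"jaw":0,"x":0.4,"y":1,"z":-0.3,"ax":0,"ay":0,"az":0},{"jaw":0,"x":0.4,"y":1,"z":0,"ax":0,"ay":0,"az":0},{"jaw":0,"x":0,"y":0,"z":0,"ax":0,"ay":0,"az":0}]' >/dev/null; python3 -c "
from h import *
st()
P,R,o=tool();print(o['gripper_width'])
cap('side'); p,d,c=load('side')
q=np.array(proj(c,[.558,.193,.075])).astype(int); print(q); a=p[q[1]-55:q[1]+55,q[0]-70:q[0]+70]; cv2.imwrite('pics/e.png',cv2.resize(a,None,fx=5,fy=5,interpolation=cv2.INTER_CUBIC)[:,:,::-1])"
```

```text
t 23.375 along 20.77 across(toolx) 0.85 tip z 23.04 F slot -2.4 toolx 4.3 z 4.4 tau [-0.5  -1.11  0.01] tilt [0.0023 0.0008]
0.15238351304660638
[235 267]
```

View pics/e.png

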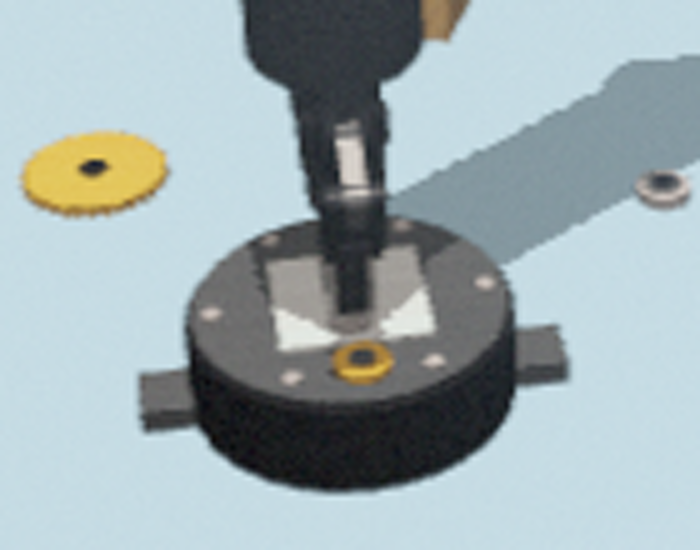

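The side view shows the collar flat on the pad at (350,322), right beside the brass cap at (362,360). I relax the side force and release.

```bash
python3 -m crank '[{"jaw":0,"x":0.8,"y":0.4,"z":-0.3,"ax":0,"ay":0,"az":0},{"jaw":0,"x":0,"y":0,"z":0,"ax":0,"ay":0,"az":0}]' 20 ; python3 -c "from h import *;st()"; python3 -m crank '[{"jaw":20,"x":0,"y":0,"z":0,"ax":0,"ay":0,"az":0},{"jaw":25,"x":0,"y":0,"z":0,"ax":0,"ay":0,"az":0},{"jaw":35,"x":0,"y":0,"z":0,"ax":0,"ay":0,"az":0},{"jaw":45,"x":0,"y":0,"z":0,"ax":0,"ay":0,"az":0},{"jaw":45,"x":0,"y":0,"z":0,"ax":0,"ay":0,"az":0}]'; python3 -c "from h import *;st()"
```

```text
t: 23.68
eef_pos: [0.5587, 0.1941, 0.0646]
tool_rot: [-0.0, 0.993, 0.121, 0.0]
contact_force: [3.6, -0.5, 5.2]
gripper_width: 0.153
t 23.675 along 20.73 across(toolx) 0.83 tip z 23.03 F slot -1.4 toolx 3.4 z 5.2 tau [-0.22 -0.93 -0.05] tilt [0.0008 0.0006]
t: 24.3
eef_pos: [0.5582, 0.1936, 0.0642]
tool_rot: [0.0, 0.993, 0.12, -0.0]
contact_force: [0.0, -0.2, -0.2]
gripper_width: 0.447
t 24.3 along 20.35 across(toolx) 0.22 tip z 22.61 F slot -0.2 toolx -0.0 z -0.2 tau [-0.02 -0.04 -0.  ] tilt [-0.0003 -0.0001]
```

Released cleanly, with no contact force. I retreat straight up and check with the wrist camera.

```bash
python3 -m crank '[{"jaw":45,"x":0,"y":0,"z":-15,"ax":0,"ay":0,"az":0},{"jaw":45,"x":0,"y":0,"z":-25,"ax":0,"ay":0,"az":0},{"jaw":45,"x":0,"y":0,"z":-30,"ax":0,"ay":0,"az":0},{"jaw":45,"x":0,"y":0,"z":-40,"ax":0,"ay":0,"az":0},{"jaw":45,"x":0,"y":0,"z":-10,"ax":0,"ay":0,"az":0},{"jaw":45,"x":0,"y":0,"z":0,"ax":0,"ay":0,"az":0},{"jaw":45,"x":0,"y":0,"z":0,"ax":0,"ay":0,"az":0}]'; python3 -c "
from h import *
p,d,c=cap('wrist'); W=world(c,d)
k=(W[...,2]>.085)&(W[...,2]<.103)&(np.abs(W[...,0]-.558)<.03)&(np.abs(W[...,1]-.193)<.03); print('top',k.sum(),np.median(W[k],0),W[k].max(0))
hsv=cv2.cvtColor(p,cv2.COLOR_RGB2HSV); y=(hsv[...,1]>110)&(hsv[...,0]>15)&(hsv[...,0]<40)&(np.abs(W[...,2]-.055)<.01); C=ray(c,*np.argwhere(y).mean(0)[::-1],.055); print('cap',C)
for X in ([.5581,.1932,.098],[.5581,.1932,.053]): print(np.array(proj(c,X))*1.4)
cv2.imwrite('pics/f.png',cv2.resize(p,(784,588))[:,:,::-1])"
```

```text
t: 25.18
eef_pos: [0.5575, 0.1932, 0.1832]
tool_rot: [0.0, 0.993, 0.12, -0.001]
contact_force: [0.0, -0.3, -0.1]
gripper_width: 0.453
top 456 [0.56084755 0.19448098 0.09728708] [0.56716593 0.20209994 0.09924177]
cap [0.550931   0.22211562 0.055     ]
[380.10058647 304.0111328 ]
[380.19510966 277.61963755]
```

View pics/f.png

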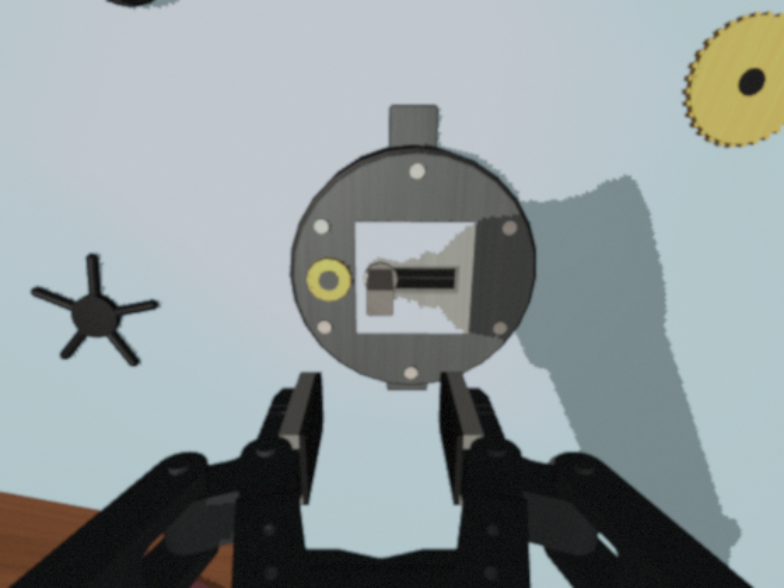

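The pin stands upright with its collar at (380,278), at the slot end next to the cap at (329,280), and its top face is at (380,303). Handing in.

```bash
python3 -c "
from h import *
print(ticket.hand_in())"
```

```text
the job is handed in; nothing more can be done
None
```

The steel pin stands upright and fully home at the slot end next to the brass cap. The job was handed in at about 25 s on the robot's clock; no verdict is reported.

- **Feeling for the hole:** the tip slid along the yoke under about 3–4 N. It dropped in about 10 mm from slot_start.
- **One small deviation:** I did not stop exactly where it dropped. I first centred the pin by under 1 mm inside the hole's play, with no side force above about 1 N, and then pushed it home.
- **Seating:** no resistance was measured until the collar met the pad. The tip was then at 22.9–23.0 mm, where home is 23.0 mm, with about 10 N of downforce.
- **Slide:** pin and yoke moved together at about 10 N until the slot end stopped them at 14.5 N. I then eased off the force and let go.

**Last checks:**
- Pin top at about 97–98 mm; a fully home pin should read 98 mm.
- Pin axis about 29–30 mm from the cap's centre, where 30 mm is expected.
- Contact force about zero after release.
- The star wheel and gear look undisturbed in the last picture. I did not look again at the block or the other parts.

**Disagreement:** while pushing, my slot coordinates read 21.0 mm at the end instead of 20 mm. I put this down to about 1 mm of error in my slot-centre estimate plus slight gripper tilt, since the force rise and the distance to the cap both indicate the true end.

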